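# Cap the marker lamp and hold the curing torch over it

## Robot

A 6-joint arm with a two-finger parallel gripper is mounted at the origin on the work surface. World frame = base frame: x ahead of the robot, y to its left, z up, the work surface at z = 0. Lengths are in m, angles in rad, forces in N, time in s.
With the tool pointing down it reaches from about 0.275 to 0.85 m from the base axis. Payload 5.2 kg.
Tool frame: the origin (TCP) lies on the centre line of the jaws, within the pads' length; the fingertips stand 19 mm ahead of it and the grasp point (between the pads) is the TCP; z points along the fingers, y is the line along which they close (so a half turn about z gives the same grasp; the last joint's range is limited). The gripper opens to 85 mm and grips with 20 to 120 N. Pads are 22 mm wide; open, the fingers measure 114 mm over their backs; the gripper's body (76 mm by 85 mm) begins 54 mm behind the grasp point. The pads swing forward as they close: fully open they stand 13 mm farther back than shut.
Start: joints at [1.058, 0.259, 1.535, -0, 1.348, -0.203], TCP at [0.168, 0.524, 0.216] pointing down, gripper open.
Joint ranges: [-3.14, 3.14], [-0.91, 2.08], [0.19, 2.58], [-1.22, 4.36], [0.22, 2.71], [-3.12, 3.12]. Speed limits (rad/s): [2.57, 2.57, 3.14, 3.14, 3.14, 3.14].

## Interface

Orientations are given as a rotation vector (axis times angle).
In Python, from workcell import r, imaging, workorder, models gives the robot as it stands. The module is installed in compiled form; this text tells all that it offers.
- The arm moves only by the tool arm_command, never from a script. Its argument "commands" is a list of rows, each a list of 3 entries, a list of its own where there are three numbers: the finger opening in m, from 0 to 0.0854, then the shift along the tool's x, y, z in m, then the turn about the tool's z in rad. A call has exactly 5 rows; each row shifts and turns the commanded pose from where the row before left it, along the tool's axes as they then stand; what a row does not reach is not made up. A row lasts 1/8 s, in which the tool goes at most 62.5 mm and 10.7 degrees, less where a joint would pass 70% of its speed; a pose out of reach is approached as far as the arm can. A call with a gripper value outside its range is refused whole. The fingers move at their own pace and stop on an object; "grip_force" is the grip in N (left out, the last holds). Time passes only in rows, so rows that do not move let the fingers close, or fill a call up. It gives the time, the measured TCP pose, the force, the opening and the grip force at its end, in the units of the state.
- r.observe(): the state, without advancing time (a new reading comes with each control period).
- imaging.capture(name): name is "scene" or "top"; returns the picture (400x640x3 uint8, blue, green, red); there is no depth.
- imaging.camera_model(name): a dict with "mtx" (3x3 intrinsics, pixels), "k1" (the pictures are not rectified: a ray, as slopes to the right and down, at radius r is drawn at 1 + k1 r^2 times it, then the intrinsics apply), "xyz" and "attitude" of the camera in the world. Camera axes: x right, y down, z forward; pixel columns grow to the right and rows downward; lengths in m; the calibration is good to about 2 mm. A picture is of the moment at which its call begins. camera_model takes no time and is no camera call.
- workorder.hand_in(): hands the job in; it is judged then, once.
Trained networks look in the newest picture that a camera, given by its name, has taken for a name from the list of things; names that differ only in an ending like _2 or _b are one class to them, and where a whole thing is asked for, a point or a joint stands for the part that bears it (a point fixed in the world has none). Each returns a list of dicts, best first, with "confidence" (0 to 1); they miss things now and then, are a little off and sometimes report something else, mostly with a low value. They report only what shows in the picture. A call takes as long as a camera call.
- models.spot_in(camera, thing): "location" ([x, y, z] in m, in world coordinates, good to about 4 mm: the middle of the surface that is visible of it).
- models.outline_of(camera, thing): "region" (400x640 bool, what is visible of it).
The state is a dict: "t": time; "joint_positions": joint angles; "joint_vel": joint speeds; "effort": joint torques, N m; "tool_pos": TCP position; "tcp_rot": TCP orientation; "wrist_force": force on the tool from outside, world axes, zero at the start; "moment": the same for the moment, N m; "opening": finger opening in m; "gripper_force": force on a finger pad.
Only numpy, scipy, OpenCV 4.12 (cv2) and the standard library are available. Lean on these libraries where they do the work, as an engineer would, in place of code of your own. Each camera call takes 0.05 s, during which the arm holds its last target. There are 200 camera calls.

## Task

The glue is already on the marker lamp held in the vise: slip the clear lens cap, mouth down as it stands, over the white LED stem and lower it gently (do not drop it) until it sits level on the black gasket, then let go of it. Then take the violet ultraviolet torch out of the black bit holder and carry it over to the lamp, and keep it hovering upright, lens down, centred over the cap with about a centimetre of air between them, never touching the cap with it. Finish while still holding the torch there, and leave the peg rail with its hanging calipers and the other things on the bench undisturbed.

Things in the scene. Friction and masses are not known exactly. Their poses are not given: they have to be found in the camera images.
- cap_center (a point): Centre, half-way up, of the loose clear lens cap: a round cup standing mouth down on the bench, clear pale-blue plastic with a red band round its mouth, outer diameter 40 mm, height 45 mm, inner diameter 34 mm, inside depth 41 mm, about 30 g. z up.
- cap_mouth (a point): Centre of the open underside (mouth) of the lens cap, 22.5 mm below its centre; rests on the bench at the start.
- cap_top (a point): Centre of the closed flat top face of the lens cap, 22.5 mm above its centre; z points out of the top.
- lamp_seat (a point): Centre of the top face of the lamp's black rubber gasket (50 mm diameter), 62 mm above the bench, on which the cap's mouth must rest; z up. From it rises the white LED stem on the same axis: 29 mm diameter for the lowest 7 mm, tapering to 18 mm at 14 mm, domed from 28 mm up to its tip at 34 mm. The lamp sits on a 60 x 60 mm aluminium angle clamped in a blue drill-press vise fixed to the bench; all the vise is lower than 56 mm.
- vise_handle (a point): Middle of the vise's 80 mm cross handle, 31 mm above the bench, 179 mm from the lamp's axis in the direction in which the vise's screw points (its own +x).
- torch_center (a point): Centre, half-way along, of the violet ultraviolet curing torch: a 125 mm long round rod of about 120 g that stands upright, lens down, in the pocket of the black bit holder. Its lens end is a 27 mm diameter head, 34 mm long; the rest of the barrel is 23 mm in diameter up to the tail at the top. z points from lens to tail.
- torch_lens (a point): Centre of the flat lens face at the bottom end of the torch, 62.5 mm below its centre (10 mm above the bench while it stands in the pocket).
- bit_holder: Black plastic bit holder fixed to the bench, 100 x 56 mm, 45 mm high. Its origin is under the axis of the torch pocket (30 mm diameter, 35 mm deep, open at the top); the block runs from 28 mm behind to 72 mm ahead of it along its own x, and carries rows of steel bits standing up to 61 mm above the bench from 32 to 60 mm along x.
- rail_top (a point): Middle of the top of the fixed wooden peg rail, 160 mm above the bench: a bar 300 mm long along the point's x and 18 mm thick on two end posts, with pegs that stick out 44 mm from the bar towards its -y side. It stands between the lamp and the torch.
- vernier (a joint): Swing of the brass vernier caliper that hangs from a peg of the rail, about 105 mm long (rad, about 0 hanging at rest).
- outside_caliper (a joint): Swing of the brass outside caliper with two bowed legs that hangs from the next peg, about 103 mm long (rad, about 0 hanging at rest).
- plug_tin_mid (a point): Bystander: centre of the green tin of wall plugs, 75 mm diameter, 80 mm high.
- clevis_pin_mid (a point): Bystander: centre of a steel clevis pin standing on its head, 24 mm head, 14 mm shank, 55 mm high.
- angle_bracket_mid (a point): Bystander: a point 20 mm above the underside of a loose aluminium angle bracket, 60 x 50 mm, 50 mm high.
- glue_bottle_mid (a point): Bystander: centre of a small black glue bottle, 32 mm diameter, 75 mm high.
- screwdriver: Bystander: a screwdriver lying at the far side of the bench, about 200 mm long along its x; origin at its underside.

How it is judged:
By the outcome, as a careful person would: the job done as asked, in the order asked, and still so for the second after the job is handed in, while the arm keeps its last pose, push and grip.
It also fails if it takes over 67 s, if anything falls off the work surface, if the arm or the gripper's body presses on something with over 40 N, if the wrist force passes 120 N, or if a joint passes its speed limit or range.

## Working session

There is one attempt and no reset: what is moved stays moved. The work goes in short steps, Python scripts to look and compute and a tool call to move; the robot and the scene stay as the last step left them, time stands still between calls to the robot, and variables do not carry over. Pictures are saved under pics/ and viewed, at most 10 in all, crops included, and the job is handed in when it is done.

Besides the shell and the picture viewer there is one more tool, called after "Emit:" by a JSON object that holds its "name" and its "arguments". arm_command: Moves the arm, as the interface text tells. Its arguments: {"type":"object","properties":{"commands":{"type":"array"},"grip_force":{"type":"number"}},"required":["commands"]}

```bash
mkdir -p pics; cat > h.py <<'E'
import numpy as np, cv2
from scipy.spatial.transform import Rotation as R
from workcell import r, imaging, workorder, models
def cam(n):
    m=imaging.camera_model(n); A=np.array(m['attitude'],float)
    Rm=A if A.shape==(3,3) else R.from_rotvec(A).as_matrix()
    return np.array(m['mtx']),m['k1'],np.array(m['xyz']),Rm
def proj(n,p):
    K,k,c,Rm=cam(n); q=(np.atleast_2d(p)-c)@Rm; s=q[:,:2]/q[:,2:]
    s=s*(1+k*(s**2).sum(1,keepdims=True)); return s@K[:2,:2].T+K[:2,2]
def ray(n,uv):
    K,k,c,Rm=cam(n); d=(np.array(uv,float)-K[:2,2])/[K[0,0],K[1,1]]; s=d.copy()
    for _ in range(20): s=d/(1+k*(s@s))
    return c,Rm@np.array([s[0],s[1],1])
def atz(n,uv,z):
    c,d=ray(n,uv); return c+d*(z-c[2])/d[2]
E
python3 - <<'E'
from h import *
for n in('scene','top'):
    print(imaging.camera_model(n)); cv2.imwrite(f'pics/{n}0.png',imaging.capture(n))
for t in 'cap_center torch_center lamp_seat vise_handle bit_holder rail_top vernier outside_caliper plug_tin_mid clevis_pin_mid angle_bracket_mid glue_bottle_mid screwdriver'.split():
    for n in('scene','top'):
        try: print(t,n,[(np.round(d['location'],3).tolist(),round(d['confidence'],2)) for d in models.spot_in(n,t)[:2]])
        except Exception as e: print(t,n,e)
print(r.observe())
E
```

```text
{'mtx': array([[494.80376719,   0.        , 320.6342647 ],
       [  0.        , 494.80376719, 192.7067059 ],
       [  0.        ,   0.        ,   1.        ]]), 'k1': -0.0784241406834721, 'xyz': array([ 1.67442563, -0.03730593,  0.81045565]), 'attitude': array([-1.63012015, -1.62075865,  0.86378151])}
{'mtx': array([[376.8446954 ,   0.        , 323.79496834],
       [  0.        , 376.8446954 , 203.84463446],
       [  0.        ,   0.        ,   1.        ]]), 'k1': -0.03880212104434925, 'xyz': array([ 0.48349271, -0.02416672,  1.19150675]), 'attitude': array([-2.17473469,  2.1707494 , -0.12347096])}
cap_center scene [([0.563, 0.333, 0.034], 0.77)]
cap_center top [([0.548, 0.333, 0.042], 0.74)]
torch_center scene [([0.44, 0.208, 0.092], 0.64)]
torch_center top []
lamp_seat scene [([0.577, -0.208, 0.042], 0.77)]
lamp_seat top [([0.547, -0.207, 0.052], 0.9)]
vise_handle scene [([0.58, -0.21, 0.046], 0.65)]
vise_handle top [([0.546, -0.208, 0.054], 0.66)]
bit_holder scene [([0.494, 0.2, 0.04], 0.8)]
bit_holder top [([0.461, 0.201, 0.045], 0.7)]
rail_top scene [([0.657, 0.034, 0.121],
[... 817 characters left out ...]
 0.024], 0.68)]
{'t': 1.4, 'joint_positions': array([ 1.05818122e+00,  2.58618566e-01,  1.53499646e+00,  2.19680819e-05,
        1.34803934e+00, -2.02767639e-01]), 'joint_vel': array([ 0.00068514, -0.00013063, -0.00104165,  0.00059245, -0.00207708,
        0.00036179]), 'effort': array([ 7.02411671e-04, -4.45934415e+01, -2.90885639e+01, -4.15413206e-04,
        1.27338953e-03,  1.00646949e-05]), 'tool_pos': array([0.1676521 , 0.52381834, 0.21560116]), 'tcp_rot': array([-4.84763765e-01, -3.10392439e+00,  7.90122157e-05]), 'wrist_force': array([-0.27559522,  0.82921815,  0.27624829]), 'moment': array([-0.0630143 , -0.00907874,  0.00254483]), 'gripper_force': 0.0, 'opening': 0.0855308823409064}
```

View pics/scene0.png

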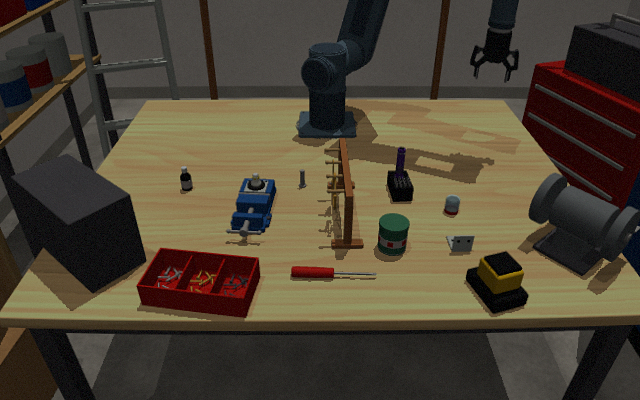

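View pics/top0.png

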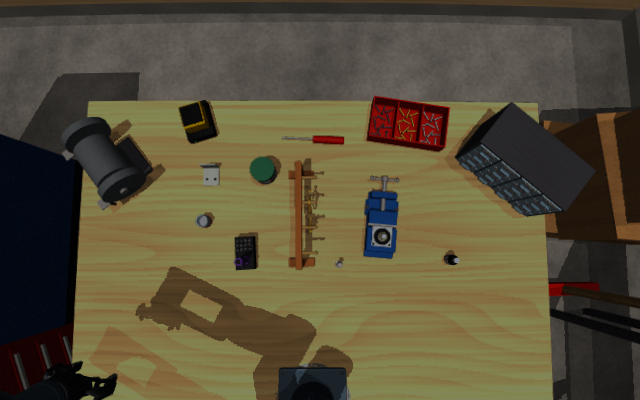

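The scene picture shows the cap at about (452,205), torch (400,162), lamp (255,182) and calipers on the rail near (335,190). The top picture has the cap at (204,220), torch (243,262), lamp (381,236) and rail (298,215). Next I'll refine these with zoomed crops and cylinder fits.

```bash
cat >> h.py <<'E'
def cyl(x,y,prof):  # prof: list of (z,radius)
    a=np.linspace(0,2*np.pi,40)
    return np.vstack([np.c_[x+q*np.cos(a),y+q*np.sin(a),0*a+z] for z,q in prof])
def hull(n,P): return cv2.convexHull(proj(n,P).astype(np.float32))[:,0]
def tile(n,im,p,ov,s=6,w=43):
    u,v=np.round(proj(n,p)[0]).astype(int)-w//2; c=cv2.resize(im[v:v+w,u:u+w],None,fx=s,fy=s,interpolation=cv2.INTER_CUBIC)
    for P,col in ov: cv2.polylines(c,[np.round((P-[u,v]+.5)*s).astype(int)],True,col,1)
    return c
E
python3 - <<'E'
from h import *
from scipy.optimize import least_squares
ims={n:imaging.capture(n) for n in('scene','top')}
profs={'cap_center':[(0,.02),(.045,.02)],'torch_center':None}
def bb(P): return np.r_[P.min(0),P.max(0)]
for n in ims:
    for t in('cap_center','torch_center','lamp_seat','bit_holder'):
        o=models.outline_of(n,t)
        for d in o[:1]:
            ys,xs=np.nonzero(d['region']); print(n,t,round(d['confidence'],2),xs.min(),ys.min(),xs.max()+1,ys.max()+1,len(xs),xs.mean().round(1),ys.mean().round(1))
            if t=='cap_center':
                f=lambda q:bb(hull(n,cyl(q[0],q[1],profs[t])))-[xs.min()-.5,ys.min()-.5,xs.max()+.5,ys.max()+.5]
                s=least_squares(f,[.55,.33]); print('  fit',s.x.round(4),s.fun.round(2))
cap=(.548,.333); tor=(.425,.206); lam=(.545,-.207)
rows=[]
for n,im in ims.items():
    rows.append(np.hstack([tile(n,im,[*cap,.03],[(hull(n,cyl(*cap,[(0,.02)])),(0,255,255)),(hull(n,cyl(*cap,[(.045,.02)])),(0,255,0))]),
     tile(n,im,[*tor,.1],[(hull(n,cyl(*tor,[(.135,.0115)])),(0,255,0)),(hull(n,cyl(*tor,[(.045,.015)])),(0,255,255))]),
     tile(n,im,[*lam,.07],[(hull(n,cyl(*lam,[(.062,.025)])),(0,255,0)),(hull(n,cyl(*lam,[(.069,.0145)])),(0,255,255))])]))
cv2.imwrite('pics/c1.png',np.vstack(rows))
E
```

```text
scene cap_center 0.7 228 172 275 237 2023 252.8 206.0
  fit [ 0.4936 -0.322 ] [-18.17  11.39 -49.4  -32.87]
scene torch_center 0.6 396 147 406 177 220 400.1 161.5
scene lamp_seat 0.81 226 173 276 237 2109 252.6 206.1
scene bit_holder 0.65 388 170 414 202 628 400.2 186.3
top cap_center 0.65 335 260 342 268 43 338.0 263.3
  fit [0.3896 0.2498] [-112.35    7.06 -102.87   13.43]
top torch_center 0.53 234 256 249 267 126 241.0 260.6
top lamp_seat 0.96 364 176 398 258 2169 380.6 221.6
top bit_holder 0.74 235 236 256 270 558 245.8 250.8
```

View pics/c1.png

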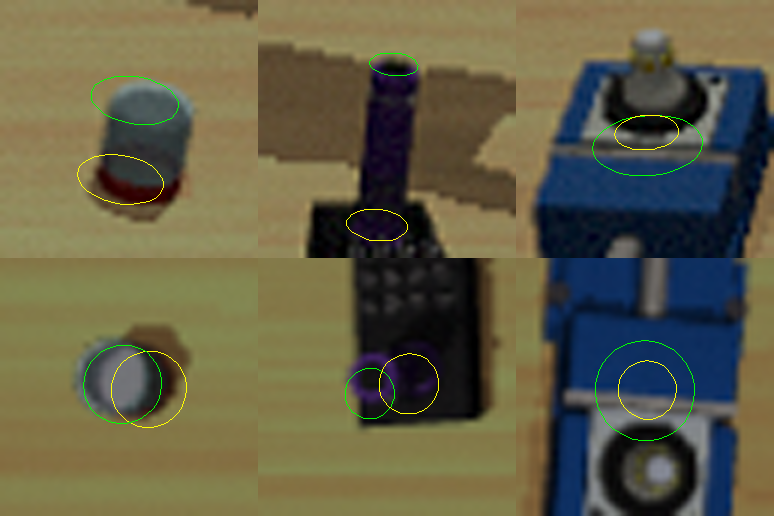

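The crops show my guesses offset by a few pixels for the cap and torch, and by about 13 px for the lamp. I'll correct from the centres read off the crops and check again.

```bash
python3 - <<'E'
from h import *
ims={n:imaging.capture(n) for n in('scene','top')}
old=dict(cap=(.548,.333,.03),tor=(.425,.206,.1),lam=(.545,-.207,.07)); off={'cap':0,'tor':258,'lam':516}
M=[('cap','scene',150,105,.045),('cap','scene',138,177,0),('cap','top',113,379,.045),('tor','scene',396,67,.135),('tor','top',374,375,.135),('tor','top',418,370,.045),('lam','scene',655,101,.062),('lam','top',648,470,.062)]
for t,n,x,y,z in M:
    o=np.round(proj(n,old[t])[0])-21; uv=o+np.array([x-off[t],y-(258 if n=='top' else 0)])/6-.5
    print(t,n,z,uv.round(1),atz(n,uv,z).round(4))
cap=(.5475,.3335-.005); cap=(.551,.327); tor=(.430,.205); lam=(.508,-.2085)
rows=[]
for n,im in ims.items():
    rows.append(np.hstack([tile(n,im,[*cap,.03],[(hull(n,cyl(*cap,[(0,.02)])),(0,255,255)),(hull(n,cyl(*cap,[(.045,.02)])),(0,255,0))]),
     tile(n,im,[*tor,.1],[(hull(n,cyl(*tor,[(.135,.0115)])),(0,255,0)),(hull(n,cyl(*tor,[(.045,.015)])),(0,255,255))]),
     tile(n,im,[*lam,.07],[(hull(n,cyl(*lam,[(.062,.025)])),(0,255,0)),(hull(n,cyl(*lam,[(.096,.004)])),(0,255,255))])]))
cv2.imwrite('pics/c2.png',np.vstack(rows))
E
```

```text
cap scene 0.045 [452.5 198. ] [0.5524 0.3393 0.045 ]
cap scene 0 [450.5 210. ] [0.5467 0.3418 0.    ]
cap top 0.045 [201.3 220.7] [0.5504 0.3378 0.045 ]
tor scene 0.135 [401.5 147.7] [0.4281 0.2068 0.135 ]
tor top 0.135 [237.8 261. ] [0.4334 0.204  0.135 ]
tor top 0.045 [245.2 260.2] [0.4317 0.2014 0.045 ]
lam scene 0.062 [255.7 184.3] [ 0.5081 -0.2073  0.062 ]
lam top 0.062 [381.5 235.8] [ 0.5052 -0.2082  0.062 ]
```

View pics/c2.png

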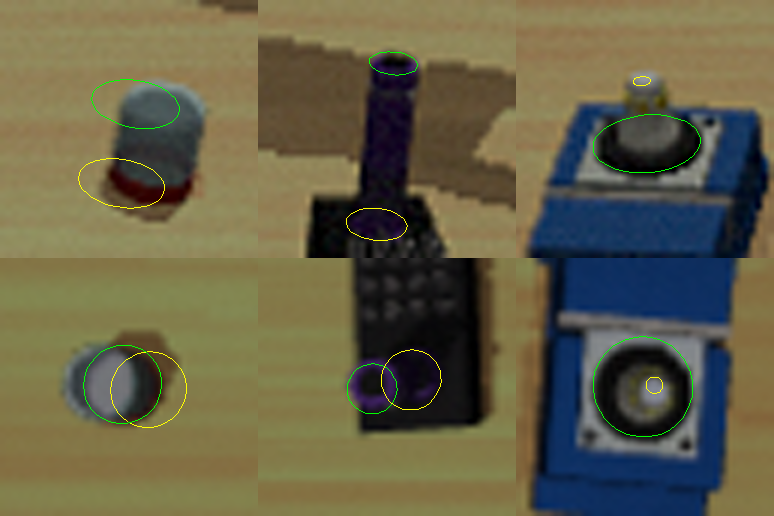

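The centres now agree across both cameras: cap (.550,.3395), torch (.431,.205), lamp (.507,-.2075). I'll align the tool with the world axes first, then move over the cap.

Emit:
{"name": "arm_command", "arguments": {"commands": [[0.085,[0,0,0],-0.156],[0.085,[0,0,0],-0.155],[0.085,[-0.03,-0.015,0],0],[0.085,[-0.04,-0.02,0],0],[0.085,[-0.04,-0.02,0],0]], "grip_force": 25}}

```text
t: 2.62
tool_pos: [0.2786, 0.4685, 0.2157]
tcp_rot: [-0.003, 3.141, 0.0]
wrist_force: [0.1, 0.5, -0.3]
opening: 0.085
gripper_force: 0.0
```

Emit:
{"name": "arm_command", "arguments": {"commands": [[0.085,[-0.05,-0.025,0],0],[0.085,[-0.05,-0.025,0],0],[0.085,[-0.05,-0.025,0],0],[0.085,[-0.05,-0.025,0],0],[0.085,[-0.04,-0.015,0],0]]}}

```text
t: 3.25
tool_pos: [0.5199, 0.3527, 0.2156]
tcp_rot: [0.001, 3.141, -0.0]
wrist_force: [-1.0, 1.7, 0.7]
opening: 0.0849
gripper_force: 0.0
```

Emit:
{"name": "arm_command", "arguments": {"commands": [[0.085,[-0.032,-0.0145,0],0],[0.085,[0,0,0.04],0],[0.085,[0,0,0.05],0],[0.085,[0,0,0.04],0],[0.085,[0,0,0],0]]}}

```text
t: 3.88
tool_pos: [0.5472, 0.3386, 0.0819]
tcp_rot: [0.002, -3.134, 0.005]
wrist_force: [-0.1, -0.5, 0.4]
opening: 0.085
gripper_force: 0.0
```

```bash
python3 - <<'E'
from h import *
ims={n:imaging.capture(n) for n in('scene','top')}
print(r.observe()['tool_pos'])
cap=(.550,.3395)
cv2.imwrite('pics/c3.png',np.hstack([tile(n,im,[*cap,.03],[(hull(n,cyl(*cap,[(0,.02)])),(0,255,255)),(hull(n,cyl(*cap,[(.045,.02)])),(0,255,0))],s=6,w=63) for n,im in ims.items()]))
E
```

```text
[0.55050758 0.34008639 0.08662641]
```

View pics/c3.png

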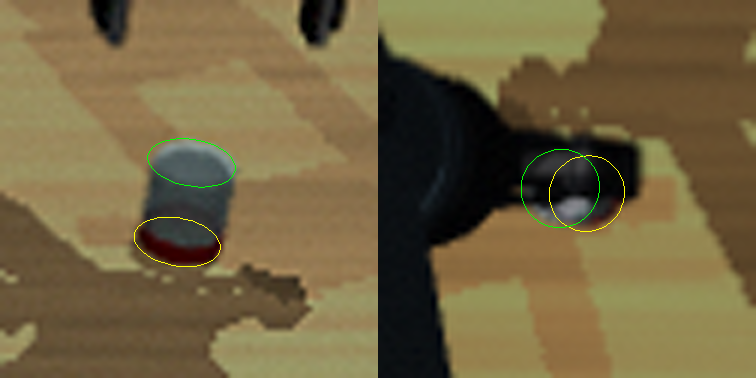

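The overlay matches the cap well, and the fingers straddle it. Now down and close.

Emit:
{"name": "arm_command", "arguments": {"commands": [[0.085,[0,0,0.03],0],[0.085,[0,0,0.025],0],[0.085,[0,0,0],0],[0.07,[0,0,0],0],[0.06,[0,0,0],0]]}}

```text
t: 4.6
tool_pos: [0.5512, 0.3404, 0.0328]
tcp_rot: [-0.002, 3.138, 0.002]
wrist_force: [1.2, 0.4, 0.4]
opening: 0.0599
gripper_force: 0.0
```

Emit:
{"name": "arm_command", "arguments": {"commands": [[0.05,[0,0,0],0],[0.045,[0,0,0],0],[0.041,[0,0,0],0],[0.036,[0,0,0],0],[0.032,[0,0,0],0]], "grip_force": 25}}

```text
t: 5.22
tool_pos: [0.5498, 0.3398, 0.0305]
tcp_rot: [0.002, -3.141, 0.0]
wrist_force: [0.5, 0.2, 0.8]
opening: 0.0322
gripper_force: 0.0
```

Emit:
{"name": "arm_command", "arguments": {"commands": [[0.03,[0,0,0],0],[0.03,[0,0,0],0],[0.03,[0,0,-0.015],0],[0.03,[0,0,-0.03],0],[0.03,[0,0,-0.03],0]]}}

```text
t: 5.85
tool_pos: [0.55, 0.3399, 0.1075]
tcp_rot: [-0.002, 3.141, 0.0]
wrist_force: [0.8, -0.3, -0.6]
opening: 0.03
gripper_force: 0.0
```

The fingers closed to 30 mm with no force, so the grasp missed. I'll look.

```bash
python3 - <<'E'
from h import *
ims={n:imaging.capture(n) for n in('scene','top')}
o=r.observe();print(o['tool_pos'],o['opening'],o['gripper_force'])
cap=(.550,.3395)
cv2.imwrite('pics/c4.png',np.hstack([tile(n,im,[*cap,.06],[(hull(n,cyl(*cap,[(0,.02)])),(0,255,255)),(hull(n,cyl(*cap,[(.045,.02)])),(0,255,0))],s=5,w=79) for n,im in ims.items()]))
E
```

```text
[0.55264019 0.34100016 0.11089012] 0.029764711751447164 0.0
```

View pics/c4.png

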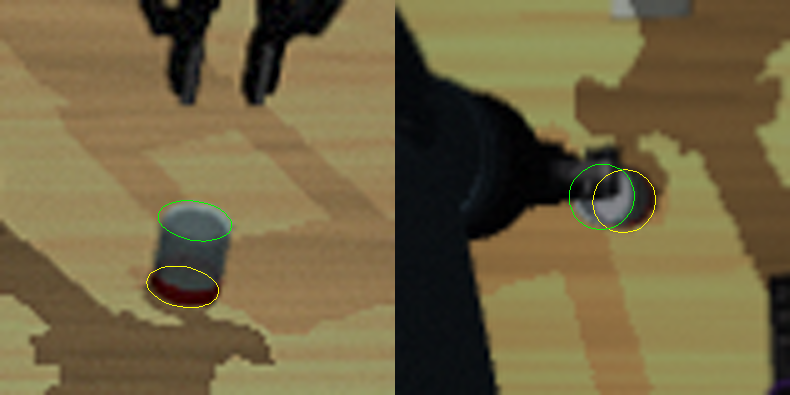

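```bash
python3 - <<'E'
from h import *
o=r.observe();p=o['tool_pos'];print(p,o['tcp_rot'],o['joint_positions'].round(3))
cap=(.550,.3395)
for n in('scene','top'):
    b=np.round(proj(n,[*cap,.06])[0])-39
    for q in([.55,.34,.092],[.55,.355,.092],[.55,.325,.092],[.55,.34,.11],[.55,.34,.165]): print(n,q,((proj(n,q)[0]-b+.5)*5).round(0))
E
```

```text
[0.55264019 0.34100016 0.11089012] [-2.10637563e-03  3.13350609e+00  5.08999511e-03] [ 0.381  0.508  1.426  0.     1.198 -1.191]
scene [0.55, 0.34, 0.092] [208. 149.]
scene [0.55, 0.355, 0.092] [235. 149.]
scene [0.55, 0.325, 0.092] [181. 149.]
scene [0.55, 0.34, 0.11] [213. 120.]
scene [0.55, 0.34, 0.165] [229.  32.]
top [0.55, 0.34, 0.092] [180. 192.]
top [0.55, 0.355, 0.092] [155. 192.]
top [0.55, 0.325, 0.092] [206. 192.]
top [0.55, 0.34, 0.11] [170. 190.]
top [0.55, 0.34, 0.165] [137. 184.]
```

```bash
python3 - <<'E'
from h import *
ims={n:imaging.capture(n) for n in('scene','top')}
T=[]
for n,im in ims.items():
    b=np.round(proj(n,[.55,.34,.10])[0])-25
    t=tile(n,im,[.55,.34,.10],[],s=8,w=49)
    print(n,b+1,t.shape)
    for q,c in(([.55,.34,.092],(0,255,0)),([.55,.34,.12],(0,255,255)),([.55,.34,.0],(255,255,0)),([.55,.34,.045],(255,0,255))):
        x,y=((proj(n,q)[0]-(np.round(proj(n,[.55,.34,.10])[0])-24)+.5)*8).astype(int); cv2.circle(t,(int(x),int(y)),3,c,-1)
    T.append(np.clip(t.astype(float)*1.8,0,255).astype('uint8'))
cv2.imwrite('pics/c5.png',np.hstack(T))
E
```

```text
scene [432. 157.] (392, 392, 3)
top [171. 196.] (392, 392, 3)
```

View pics/c5.png

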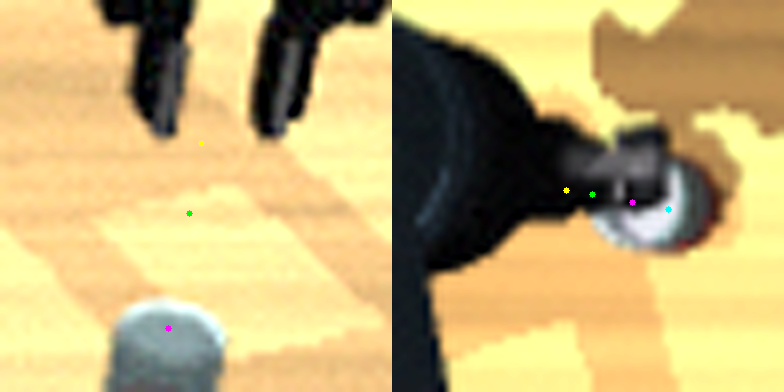

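```bash
python3 - <<'E'
from h import *
S=lambda x,y:np.array([432+x/8-.5,157+y/8-.5]); T=lambda x,y:np.array([171+(x-392)/8-.5,196+y/8-.5])
def tri(a,b):
    c1,d1=ray('scene',a);c2,d2=ray('top',b);d1/=np.linalg.norm(d1);d2/=np.linalg.norm(d2)
    s=np.linalg.lstsq(np.c_[d1,-d2],c2-c1,rcond=None)[0];p,q=c1+s[0]*d1,c2+s[1]*d2;return ((p+q)/2).round(4),np.linalg.norm(p-q).round(4)
print(tri(S(160,137),T(664,168)),tri(S(160,137),T(650,200)),tri(S(160,137),T(664,140)))
print(tri(S(165,328),T(632,202)))
for z in(.09,.1,.11,.12,.13): print(z,atz('scene',S(160,137),z).round(3),atz('scene',S(216,137),z).round(3),atz('top',T(664,168),z).round(3))
o=r.observe();print(o['t'],o['tool_pos'],o['joint_positions'].round(4))
E
```

```text
(array([0.5589, 0.3133, 0.1259]), np.float64(0.0186)) (array([0.5477, 0.3184, 0.1193]), np.float64(0.0156)) (array([0.5683, 0.311 , 0.1318]), np.float64(0.017))
(array([0.5501, 0.3395, 0.0452]), np.float64(0.0015))
0.09 [0.497 0.342 0.09 ] [0.497 0.362 0.09 ] [0.56  0.315 0.09 ]
0.1 [0.513 0.337 0.1  ] [0.513 0.357 0.1  ] [0.559 0.312 0.1  ]
0.11 [0.53  0.332 0.11 ] [0.53  0.351 0.11 ] [0.559 0.309 0.11 ]
0.12 [0.546 0.327 0.12 ] [0.546 0.346 0.12 ] [0.558 0.305 0.12 ]
0.13 [0.562 0.321 0.13 ] [0.562 0.34  0.13 ] [0.557 0.302 0.13 ]
6.05 [0.55036098 0.3399864  0.10684294] [ 0.3812  0.5117  1.4312  0.      1.1965 -1.1908]
```

```bash
python3 - <<'E'
from h import *
for dz in(0,.015,.03): print('start',dz,proj('scene',[.168,.524,.21+dz]).round(0))
b=np.round(proj('scene',[.55,.3395,.03])[0])-31
for dz in(0,.015,.03,.04): print('c3',dz,((proj('scene',[.5505,.34,.081+dz])[0]-b+.5)*6).round(0), 'seen 214,42')
E
```

```text
start 0 [[489.  90.]]
start 0.015 [[489.  85.]]
start 0.03 [[490.  81.]]
c3 0 [204.  97.] seen 214,42
c3 0.015 [210.  69.] seen 214,42
c3 0.03 [215.  41.] seen 214,42
c3 0.04 [218.  22.] seen 214,42
```

The images show the true TCP about 30 mm higher than reported, consistently in both poses checked, so the fingers closed above the cap. I'll open and go about 30 mm lower in small steps, watching the force.

Emit:
{"name": "arm_command", "arguments": {"commands": [[0.085,[0,0,0],0],[0.085,[0,0,0],0],[0.085,[0,0,0],0],[0.085,[0,0,0.02],0],[0.085,[0,0,0.03],0]]}}

```text
t: 6.68
tool_pos: [0.5508, 0.3401, 0.0559]
tcp_rot: [-0.002, 3.139, 0.001]
wrist_force: [0.1, -0.0, -1.2]
opening: 0.0848
gripper_force: 0.0
```

Emit:
{"name": "arm_command", "arguments": {"commands": [[0.085,[0,0,0.025],0],[0.085,[0,0,0.01],0],[0.085,[0,0,0.01],0],[0.085,[0,0,0.005],0],[0.085,[0,0,0],0]]}}

```text
t: 7.3
tool_pos: [0.55, 0.3399, 0.0058]
tcp_rot: [-0.002, 3.141, 0.0]
wrist_force: [0.9, -0.1, 0.7]
opening: 0.0852
gripper_force: 0.0
```

Emit:
{"name": "arm_command", "arguments": {"commands": [[0.07,[0,0,0],0],[0.06,[0,0,0],0],[0.05,[0,0,0],0],[0.045,[0,0,0],0],[0.042,[0,0,0],0]]}}

```text
t: 7.92
tool_pos: [0.5499, 0.3398, 0.0057]
tcp_rot: [-0.002, 3.142, 0.0]
wrist_force: [0.1, 0.1, 0.1]
opening: 0.042
gripper_force: 0.1
```

Emit:
{"name": "arm_command", "arguments": {"commands": [[0.038,[0,0,0],0],[0.034,[0,0,0],0],[0.03,[0,0,0],0],[0.03,[0,0,0],0],[0.03,[0,0,0],0]], "grip_force": 25}}

```text
t: 8.55
tool_pos: [0.5501, 0.3399, 0.0059]
tcp_rot: [-0.002, 3.141, 0.0]
wrist_force: [-0.5, 1.0, 5.3]
opening: 0.0394
gripper_force: 25.5
```

Gripped: opening 39.4 mm at 25 N. Lift and carry it over the rail.

Emit:
{"name": "arm_command", "arguments": {"commands": [[0.03,[0,0,-0.02],0],[0.03,[0,0,-0.04],0],[0.03,[0,0,-0.05],0],[0.03,[0,0,-0.05],0],[0.03,[0,0,-0.04],0]]}}

```text
t: 9.18
tool_pos: [0.5499, 0.3398, 0.2073]
tcp_rot: [-0.002, 3.141, 0.0]
wrist_force: [0.6, -0.3, -1.4]
opening: 0.0394
gripper_force: 25.4
```

Emit:
{"name": "arm_command", "arguments": {"commands": [[0.03,[0,0,-0.03],0],[0.03,[0,0,-0.01],0],[0.03,[0,0,0],0],[0.03,[0.004,-0.02,0],0],[0.03,[0.004,-0.04,0],0]]}}

```text
t: 9.8
tool_pos: [0.5407, 0.2799, 0.2426]
tcp_rot: [0.005, -3.137, 0.002]
wrist_force: [0.5, -0.6, -1.0]
opening: 0.0398
gripper_force: 25.4
```

Emit:
{"name": "arm_command", "arguments": {"commands": [[0.03,[0.004,-0.05,0],0],[0.03,[0.004,-0.05,0],0],[0.03,[0.004,-0.05,0],0],[0.03,[0.004,-0.05,0],0],[0.03,[0.004,-0.05,0],0]]}}

```text
t: 10.42
tool_pos: [0.5209, 0.0284, 0.2433]
tcp_rot: [0.002, -3.138, -0.001]
wrist_force: [1.1, 0.9, -0.6]
opening: 0.0395
gripper_force: 25.4
```

Emit:
{"name": "arm_command", "arguments": {"commands": [[0.03,[0.004,-0.05,0],0],[0.03,[0.004,-0.05,0],0],[0.03,[0.003,-0.05,0],0],[0.03,[0.004,-0.04,0],0],[0.03,[0,-0.02,0],0]]}}

```text
t: 11.05
tool_pos: [0.5063, -0.1818, 0.2434]
tcp_rot: [-0.002, -3.138, -0.003]
wrist_force: [0.7, 0.5, -0.2]
opening: 0.039
gripper_force: 25.4
```

Emit:
{"name": "arm_command", "arguments": {"commands": [[0.03,[0,-0.015,0],0],[0.03,[0,-0.0125,0],0],[0.03,[0,0,0],0],[0.03,[0,0,0],0],[0.03,[0,0,0],0]]}}

```text
t: 11.68
tool_pos: [0.5077, -0.207, 0.2458]
tcp_rot: [-0.003, 3.141, 0.0]
wrist_force: [0.3, 0.6, -0.0]
opening: 0.0395
gripper_force: 25.4
```

Emit:
{"name": "arm_command", "arguments": {"commands": [[0.03,[0,0,0.03],0],[0.03,[0,0,0.04],0],[0.03,[0,0,0.04],0],[0.03,[0,0,0.02],0],[0.03,[0,0,0],0]]}}

```text
t: 12.3
tool_pos: [0.5065, -0.2066, 0.1141]
tcp_rot: [0.003, -3.139, -0.003]
wrist_force: [-0.4, 0.4, 0.4]
opening: 0.0394
gripper_force: 25.4
```

```bash
python3 - <<'E'
from h import *
ims={n:imaging.capture(n) for n in('scene','top')}
print(r.observe()['tool_pos'])
lam=(.507,-.2075)
T=[tile(n,im,[*lam,.09],[(hull(n,cyl(*lam,[(.062,.025)])),(0,255,0)),(hull(n,cyl(*lam,[(.110,.02)])),(0,255,255)),(hull(n,cyl(*lam,[(.155,.02)])),(255,255,0))],s=8,w=49) for n,im in ims.items()]
cv2.imwrite('pics/c6.png',np.clip(np.hstack(T)*1.5,0,255).astype('uint8'))
E
```

```text
[ 0.50809628 -0.20777665  0.11646507]
```

View pics/c6.png

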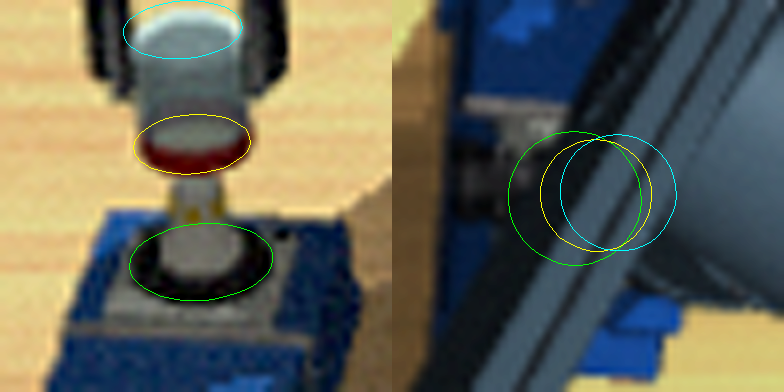

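The scene crop shows the cap mouth at (193,145), centred over the stem (200,240) along the drawn axis to within about 1 mm. I'll lower gently.

Emit:
{"name": "arm_command", "arguments": {"commands": [[0.03,[0.0005,0,0.008],0],[0.03,[0,0,0.008],0],[0.03,[0,0,0.006],0],[0.03,[0,0,0.004],0],[0.03,[0,0,0],0]]}}

```text
t: 13.02
tool_pos: [0.5068, -0.2076, 0.0892]
tcp_rot: [0.002, -3.141, -0.001]
wrist_force: [-0.3, 0.6, -1.2]
opening: 0.0395
gripper_force: 25.4
```

Emit:
{"name": "arm_command", "arguments": {"commands": [[0.03,[0,0,0.005],0],[0.03,[0,0,0.004],0],[0.03,[0,0,0.003],0],[0.03,[0,0,0],0],[0.03,[0,0,0],0]]}}

```text
t: 13.65
tool_pos: [0.5071, -0.2078, 0.0777]
tcp_rot: [-0.002, 3.142, -0.0]
wrist_force: [-0.0, 0.1, -0.7]
opening: 0.0394
gripper_force: 25.4
```

Emit:
{"name": "arm_command", "arguments": {"commands": [[0.03,[0,0,0.002],0],[0.03,[0,0,0.002],0],[0.03,[0,0,0.002],0],[0.03,[0,0,0],0],[0.03,[0,0,0],0]]}}

```text
t: 14.28
tool_pos: [0.5062, -0.2077, 0.0711]
tcp_rot: [0.002, -3.14, -0.001]
wrist_force: [-4.9, -1.6, -0.6]
opening: 0.0396
gripper_force: 25.4
```

Emit:
{"name": "arm_command", "arguments": {"commands": [[0.03,[0,0,0.001],0],[0.03,[0,0,0.001],0],[0.03,[0,0,0],0],[0.03,[0,0,0],0],[0.03,[0,0,0],0]]}}

```text
t: 14.9
tool_pos: [0.507, -0.2078, 0.0696]
tcp_rot: [0.002, -3.141, 0.0]
wrist_force: [-5.0, -1.8, 1.6]
opening: 0.0392
gripper_force: 25.5
```

Side force (-5,-1.8) N: the stem touches the cap's inner wall, so the cap sits a little too far towards +x/+y. Shift and continue.

Emit:
{"name": "arm_command", "arguments": {"commands": [[0.03,[0.001,-0.0005,0],0],[0.03,[0.001,-0.0005,0],0],[0.03,[0,0,0],0],[0.03,[0,0,0],0],[0.03,[0,0,0],0]]}}

```text
t: 15.52
tool_pos: [0.5054, -0.2089, 0.0697]
tcp_rot: [-0.002, 3.141, -0.0]
wrist_force: [0.5, 0.3, 0.9]
opening: 0.0397
gripper_force: 25.3
```

Emit:
{"name": "arm_command", "arguments": {"commands": [[0.03,[0,0,0.001],0],[0.03,[0,0,0],0],[0.03,[0,0,0],0],[0.03,[0,0,0],0],[0.03,[0,0,0],0]]}}

```text
t: 16.15
tool_pos: [0.5051, -0.2088, 0.0686]
tcp_rot: [-0.002, 3.141, -0.0]
wrist_force: [0.3, -0.0, -0.4]
opening: 0.0394
gripper_force: 25.3
```

Emit:
{"name": "arm_command", "arguments": {"commands": [[0.03,[0,0,0.0007],0],[0.03,[0,0,0],0],[0.03,[0,0,0],0],[0.03,[0,0,0],0],[0.03,[0,0,0],0]]}}

```text
t: 16.77
tool_pos: [0.505, -0.2088, 0.068]
tcp_rot: [-0.002, 3.142, -0.0]
wrist_force: [-0.7, 0.4, 1.9]
opening: 0.0397
gripper_force: 25.4
```

Emit:
{"name": "arm_command", "arguments": {"commands": [[0.03,[0,0,0.0005],0],[0.03,[0,0,0],0],[0.03,[0,0,0],0],[0.03,[0,0,0],0],[0.03,[0,0,0],0]]}}

```text
t: 17.4
tool_pos: [0.505, -0.2088, 0.0679]
tcp_rot: [-0.002, 3.142, -0.0]
wrist_force: [-2.3, 0.4, 4.7]
opening: 0.0393
gripper_force: 25.7
```

The cap is seated: upward force appears at 0.068, as predicted. Release and rise.

Emit:
{"name": "arm_command", "arguments": {"commands": [[0.042,[0,0,0],0],[0.046,[0,0,0],0],[0.06,[0,0,0],0],[0.075,[0,0,0],0],[0.075,[0,0,0],0]]}}

```text
t: 18.02
tool_pos: [0.5051, -0.2087, 0.0674]
tcp_rot: [0.002, -3.142, -0.0]
wrist_force: [-0.3, -0.0, 0.0]
opening: 0.0749
gripper_force: 0.0
```

Emit:
{"name": "arm_command", "arguments": {"commands": [[0.075,[0,0,-0.02],0],[0.075,[0,0,-0.03],0],[0.075,[0,0,-0.05],0],[0.075,[0,0,-0.05],0],[0.075,[0,0,-0.04],0]]}}

```text
t: 18.65
tool_pos: [0.5053, -0.2089, 0.2597]
tcp_rot: [-0.002, 3.14, -0.002]
wrist_force: [0.8, -1.0, -0.4]
opening: 0.0751
gripper_force: 0.0
```

Emit:
{"name": "arm_command", "arguments": {"commands": [[0.075,[0,0.04,0],0],[0.075,[0,0.05,0],0],[0.075,[0.01,0.05,0],0],[0.075,[0.01,0.05,0],0],[0.075,[0.01,0.05,0],0]]}}

```text
t: 19.27
tool_pos: [0.4742, 0.0327, 0.2575]
tcp_rot: [-0.001, 3.141, 0.0]
wrist_force: [1.0, 0.6, 0.1]
opening: 0.0748
gripper_force: 0.0
```

Emit:
{"name": "arm_command", "arguments": {"commands": [[0.075,[0.01,0.05,0],0],[0.075,[0.01,0.05,0],0],[0.075,[0.01,0.04,0],0],[0.075,[0.014,0.034,0],0],[0.075,[0,0,0],0]]}}

```text
t: 19.9
tool_pos: [0.4294, 0.2071, 0.2575]
tcp_rot: [0.008, -3.141, -0.001]
wrist_force: [-0.0, -0.5, 0.3]
opening: 0.0747
gripper_force: 0.0
```

```bash
python3 - <<'E'
from h import *
ims={n:imaging.capture(n) for n in('scene','top')}
print(r.observe()['tool_pos'])
lam=(.506,-.208);tor=(.431,.205)
T=[]
for n,im in ims.items():
    T.append(np.hstack([tile(n,im,[*lam,.09],[(hull(n,cyl(*lam,[(.062,.025)])),(0,255,0)),(hull(n,cyl(*lam,[(.107,.02)])),(255,255,0))],s=6,w=49),
     tile(n,im,[*tor,.11],[(hull(n,cyl(*tor,[(.135,.0115)])),(0,255,0)),(hull(n,cyl(*tor,[(.045,.015)])),(0,255,255))],s=6,w=49)]))
cv2.imwrite('pics/c7.png',np.clip(np.vstack(T)*1.5,0,255).astype('uint8'))
E
```

```text
[0.43048531 0.20510491 0.25742432]
```

View pics/c7.png

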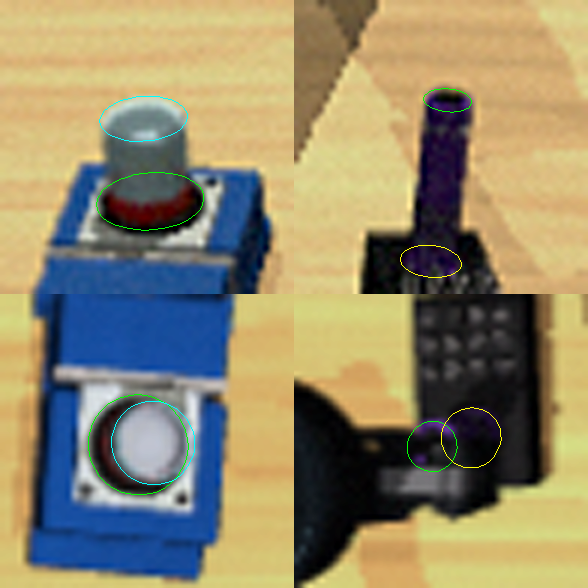

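The cap sits level on the gasket: red band at about (150,205) inside the gasket ring, top at (145,118) as predicted. The torch outline also matches. Down onto the torch.

Emit:
{"name": "arm_command", "arguments": {"commands": [[0.075,[-0.001,0,0.03],0],[0.075,[0,0,0.05],0],[0.075,[0,0,0.05],0],[0.075,[0,0,0.04],0],[0.075,[0,0,0.019],0]]}}

```text
t: 20.62
tool_pos: [0.4307, 0.2034, 0.0661]
tcp_rot: [-0.001, -3.138, 0.002]
wrist_force: [-0.4, 0.0, 0.3]
opening: 0.075
gripper_force: 0.0
```

Emit:
{"name": "arm_command", "arguments": {"commands": [[0.075,[0,0,0],0],[0.055,[0,0,0],0],[0.04,[0,0,0],0],[0.032,[0,0,0],0],[0.028,[0,0,0],0]], "grip_force": 40}}

```text
t: 21.25
tool_pos: [0.4318, 0.2052, 0.0689]
tcp_rot: [-0.002, 3.141, 0.0]
wrist_force: [-0.1, 0.3, -0.6]
opening: 0.0281
gripper_force: 0.0
```

Emit:
{"name": "arm_command", "arguments": {"commands": [[0.024,[0,0,0],0],[0.02,[0,0,0],0],[0.015,[0,0,0],0],[0.015,[0,0,0],0],[0.015,[0,0,0],0]]}}

```text
t: 21.88
tool_pos: [0.4317, 0.2053, 0.0687]
tcp_rot: [-0.002, 3.141, 0.0]
wrist_force: [-1.3, 1.4, 5.4]
opening: 0.0217
gripper_force: 39.0
```

Emit:
{"name": "arm_command", "arguments": {"commands": [[0.015,[0,0,-0.015],0],[0.015,[0,0,-0.03],0],[0.015,[0,0,-0.04],0],[0.015,[0,0,-0.05],0],[0.015,[0,0,-0.04],0]]}}

```text
t: 22.5
tool_pos: [0.4315, 0.205, 0.2459]
tcp_rot: [-0.002, 3.14, 0.0]
wrist_force: [0.1, 0.1, -0.4]
opening: 0.0219
gripper_force: 39.4
```

Emit:
{"name": "arm_command", "arguments": {"commands": [[0.015,[0,0,-0.02],0],[0.015,[0,0,0],0],[0.015,[0,-0.01,0],0],[0.015,[-0.004,-0.02,0],0],[0.015,[-0.005,-0.03,0],0]]}}

```text
t: 23.12
tool_pos: [0.4396, 0.1443, 0.2617]
tcp_rot: [0.004, -3.138, 0.001]
wrist_force: [0.6, 0.3, -0.7]
opening: 0.0218
gripper_force: 39.5
```

Emit:
{"name": "arm_command", "arguments": {"commands": [[0.015,[-0.006,-0.035,0],0],[0.015,[-0.007,-0.04,0],0],[0.015,[-0.007,-0.04,0],0],[0.015,[-0.007,-0.04,0],0],[0.015,[-0.007,-0.04,0],0]]}}

```text
t: 23.75
tool_pos: [0.4737, -0.0514, 0.2617]
tcp_rot: [0.001, -3.138, -0.001]
wrist_force: [0.5, -0.2, 0.1]
opening: 0.022
gripper_force: 39.5
```

Emit:
{"name": "arm_command", "arguments": {"commands": [[0.015,[-0.007,-0.04,0],0],[0.015,[-0.007,-0.04,0],0],[0.015,[-0.007,-0.035,0],0],[0.015,[-0.005,-0.025,0],0],[0.015,[-0.0045,-0.019,0],0]]}}

```text
t: 24.38
tool_pos: [0.5051, -0.2098, 0.2624]
tcp_rot: [0.001, -3.14, -0.002]
wrist_force: [0.1, 0.2, -1.7]
opening: 0.0222
gripper_force: 39.5
```

Emit:
{"name": "arm_command", "arguments": {"commands": [[0.015,[0,0,0],0],[0.015,[0,0,0.02],0],[0.015,[0,0,0.02],0],[0.015,[0,0,0.015],0],[0.015,[0,0,0],0]]}}

```text
t: 25.0
tool_pos: [0.5049, -0.2076, 0.2074]
tcp_rot: [0.003, -3.139, -0.003]
wrist_force: [-0.7, -0.6, -0.8]
opening: 0.0221
gripper_force: 39.5
```

Emit:
{"name": "arm_command", "arguments": {"commands": [[0.015,[0,0,0.01],0],[0.015,[0,0,0.01],0],[0.015,[0,0,0.008],0],[0.015,[0,0,0],0],[0.015,[0,0,0],0]]}}

```text
t: 25.62
tool_pos: [0.5057, -0.2089, 0.1806]
tcp_rot: [-0.002, 3.141, -0.0]
wrist_force: [-0.3, 0.1, -1.6]
opening: 0.0218
gripper_force: 39.5
```

```bash
python3 - <<'E'
from h import *
im=imaging.capture('scene'); p=r.observe()['tool_pos']; print(p)
lam=(.506,-.208); L=p[2]-.0587; print('lens',L)
T=tile('scene',im,[*lam,.13],[(hull('scene',cyl(*lam,[(.062,.025)])),(0,255,0)),(hull('scene',cyl(*lam,[(.107,.02)])),(255,255,0)),(hull('scene',cyl(*lam,[(L,.0135)])),(0,255,255))],s=8,w=71)
cv2.imwrite('pics/c8.png',np.clip(T*1.5,0,255).astype('uint8'))
E
```

```text
[ 0.50575541 -0.20897696  0.18072605]
lens 0.12202604946326592
```

View pics/c8.png

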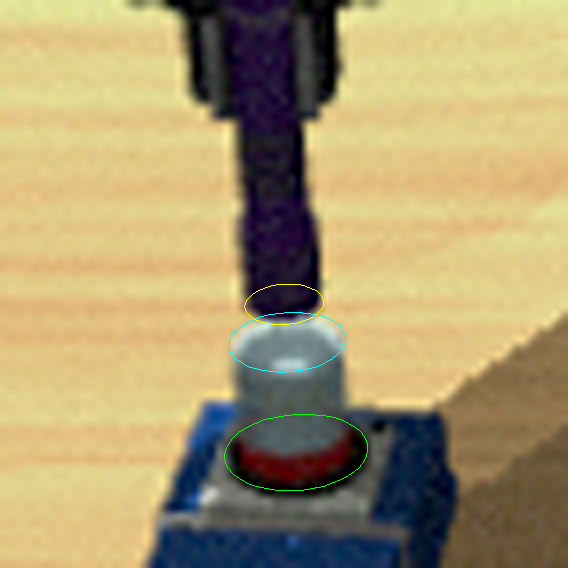

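The picture shows the torch upright, its lens at (282,305), centred over the cap top at (289,344) with about 15 mm of air. I'll lower it 4.5 mm.

Emit:
{"name": "arm_command", "arguments": {"commands": [[0.015,[-0.0005,0.0005,0.002],0],[0.015,[0,0,0.0015],0],[0.015,[0,0,0.001],0],[0.015,[0,0,0],0],[0.015,[0,0,0],0]]}}

```text
t: 26.3
tool_pos: [0.5061, -0.2083, 0.176]
tcp_rot: [-0.002, 3.142, -0.0]
wrist_force: [0.1, -0.0, -1.8]
opening: 0.0221
gripper_force: 39.5
```

Emit:
{"name": "arm_command", "arguments": {"commands": [[0.015,[0,0,0],0],[0.015,[0,0,0],0],[0.015,[0,0,0],0],[0.015,[0,0,0],0],[0.015,[0,0,0],0]]}}

```text
t: 26.92
tool_pos: [0.506, -0.2083, 0.1759]
tcp_rot: [0.002, -3.142, 0.0]
wrist_force: [0.6, 0.7, -1.4]
opening: 0.0221
gripper_force: 39.5
```

```bash
python3 - <<'E'
from h import *
o=r.observe(); print(o['tool_pos'],o['wrist_force'],o['gripper_force'],o['t']); print(workorder.hand_in())
E
```

```text
[ 0.50600545 -0.20829261  0.17589874] [ 0.60898163  0.69352626 -1.43281368] 39.47626233100891 26.925
the job is handed in; nothing more can be done
None
```

The job is handed in at 26.9 s: the cap sits level on the gasket and is released, and the torch is still held upright over it with about 1 cm of air (estimated from arm readings and the camera); I planned every move clear of the rail, calipers and bench items but took no final picture to check them.

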